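Empty the bench steriliser and lean boards and scrapers to air

TASK

Set everything out to air: slide the steriliser's lid fully open (only trying it tells whether the catch is holding it; if so, a quarter turn of the catch knob frees it), take out every dissecting board, and pull every scraper out of its holder. Lean each of them, side by side, against the steel rail of the stand, on the robot's side of it: foot on the mat, face to the rail, boards on a short end and scrapers head down. Finally slide the lid fully shut, and leave the bottle, tip box and timer alone.

Things in the scene. Friction and masses are not known exactly. Their poses are not given: they have to be found in the camera images.
- stand: Fixed stand: round steel rail (diameter 10, 390 long) along its y, axis 48 mm above the table, an end post at y = +-192, over a black rubber mat 3 thick that spans x -95 to +35, y +-200. Origin on the table below the rail's middle, z up. Things stand on the mat on the -x side (towards the robot), tops leaning to +x on the rail.
- lid (a joint): Sliding steel lid of the chest: 0 = fully shut, 0.19 m = fully open (end stop). Slides level along the chest's +x (away from the robot), about 2 N when free; does not lift. If the catch holds it, it gives 3 to 9 mm and then stops dead; a firm pull (15 to 20 N) tells and does no harm.
- lid_handle (a point): Point in the lid's black upright handle bar (14 along x, 56 along y, 36 tall), 15 mm below its top edge, 21 above the lid's top face. x = opening direction, z up. Moves with the lid; shut, it is 62 mm on the -x side of the bay's middle.
- catch_knob (a point): Round black catch knob (diameter 40, 36 tall); this point on its upright axis, 16 below its top, 24 above the grey housing. Axes are the chest's. No pointer, no end stop: a hidden cam changes between holding and freeing the lid about every quarter turn, either way. Whether it holds at the start cannot be seen; only trying the lid tells. About 0.03 N m; stays as left. Turn with the lid pushed shut.
- chest: Fixed chest; origin on the table under the bay's middle, x = lid's opening direction. Bay inside x -82..90, y +-38, walls 118 high; lid top at 126. Lamp housing behind it to x 300; side housing y 46..104, x -30..300, 126 high. Boards stand upright in 12 mm slots (floor 10, rack top 67) at x -50, 0, 50: tops at 110. Fully open, the lid's near edge is at x = 98.
- holder: Holder: white block 150 (x) x 50 (y) x 62 tall with a steel foot plate 170 x 110 x 6; heavy (900 g) but loose. Origin on the table under its middle. Two upright pockets 46 x 12, 54 deep, at x = -35 and +35, in which scrapers stand head down, their flat faces along the holder's y, tops at 148.
- wash_bottle: Bystander: white bottle, diameter 64, 150 tall. Leave alone.
- tip_box: Bystander: blue box with clear lid, 85 x 120 x 69 tall. Leave alone.
- timer: Bystander: small flat white timer, 60 x 75 x 22. Leave alone.
- board_a_center (a point): Centre of a small white plastic dissecting board, a flat slab 8 thick (its x) x 60 wide (its y) x 100 long (its z), about 60 g. May be absent (None). At the start it stands on a short end in the chest, faces along the chest's x.
- board_a: The same board; origin in the middle of its foot end.
- board_b_center (a point): Centre of a small white plastic dissecting board, a flat slab 8 thick (its x) x 60 wide (its y) x 100 long (its z), about 60 g. May be absent (None). At the start it stands on a short end in the chest, faces along the chest's x.
- board_b: The same board; origin in the middle of its foot end.
- board_c_center (a point): Centre of a small white plastic dissecting board, a flat slab 8 thick (its x) x 60 wide (its y) x 100 long (its z), about 60 g. May be absent (None). At the start it stands on a short end in the chest, faces along the chest's x.
- board_c: The same board; origin in the middle of its foot end.
- scraper_a_center (a point): Half-way up a scraper 140 long (its z), 8 thick (its x): steel head 40 wide (its y) x 30 at the foot (-z end), then a grey flat handle 16 wide; about 70 g, centre of mass about 38 above the foot. May be absent (None). At the start it stands in a pocket of the holder, its foot 8 above the table.
- scraper_a: The same scraper; origin in the middle of its foot end.
- scraper_b_center (a point): Half-way up a scraper 140 long (its z), 8 thick (its x): steel head 40 wide (its y) x 30 at the foot (-z end), then a grey flat handle 16 wide; about 70 g, centre of mass about 38 above the foot. May be absent (None). At the start it stands in a pocket of the holder, its foot 8 above the table.
- scraper_b: The same scraper; origin in the middle of its foot end.
Mind the look-alikes: they are no part of the job. Leave any orange look-alike of the scraper_a alone.

How it is judged:
By the outcome, as a careful person would: the job done as asked, in the order asked, and still so for the second after the job is handed in, with the robot touching nothing.
Of board_a, board_b, board_c only 2 to 3 are there at a start; the rules pass over those that are not, and their reading is None.
Of scraper_a, scraper_b only 1 to 2 are there at a start; the rules pass over those that are not, and their reading is None.
At some moment in a run one of holder may be knocked a few centimetres aside while the robot is not near it.
Once in a run the grip may slacken for a moment while it holds something.
It also fails if it takes over 210 s, if anything falls off the work surface, if the arm or the gripper's body presses on something with over 40 N, if the wrist force passes 120 N, or if a joint passes its speed limit or range.

ROBOT

A 6-joint arm with a two-finger parallel gripper is mounted at the origin on the work surface. World frame = base frame: x ahead of the robot, y to its left, z up, the work surface at z = 0. Lengths are in m, angles in degrees, forces in N, time in s.
With the tool pointing down it reaches from about 0.4 to 0.825 m from the base axis. Payload 7 kg.
Tool frame: the origin (TCP) lies midway between the tips of the shut fingers; the grasp point (between the pads) lies 19 mm behind it; z points along the fingers, y is the line along which they close (so a half turn about z gives the same grasp; the last joint's range is limited). The gripper opens to 88 mm and grips with 3 to 60 N. Pads are 19 mm wide; open, the fingers measure 130 mm over their backs; the gripper's body (78 mm by 193 mm) begins 47 mm behind the grasp point.
Start: joints at [81.48, 20.546, 0.682, 0, -70.136, -16.507], TCP at [0.286, 0.612, 0.227] pointing down, gripper open.
Joint ranges: [-176.03, 176.03], [-82.01, 121.73], [-58.28, 71.71], [-173.87, 95.51], [-174.79, -0.11], [-173.66, 173.66]. Speed limits (degrees/s): [136.94, 136.94, 172.46, 180, 180, 180].

INTERFACE

Orientations are given as a 3x3 rotation matrix whose columns are the frame's x, y, z axes.
In Python, from rig import robot gives the robot as it stands. Calls block until the motion is done:
- robot.goto(position, orientation): joint-space move of the TCP to a pose.
- robot.servo_line(position, ori=None, speed=0.15): straight line of the TCP; ori=None keeps the orientation; speed is the mean speed in m/s.
- robot.movej(angles): joint-space move.
- robot.move_gripper(opening): opening from 0.0 (shut) to 1.0 (fully open); the grip force is fixed at half the most; returns when the fingers have stopped.
- robot.dwell(seconds).
- robot.ik(position, orientation): joint angles nearest the present ones, or None.
- robot.grab_frame(name): name is "scene" or "top" or "wrist"; returns (picture, depth): 420x560x3 uint8, red, green, blue; 420x560 float32, m along the optical axis (not along the pixel's ray), 0 where there is no reading.
- robot.camera_info(name): a dict with "vfov" (degrees; the focal length in pixels is half the picture's height over the tangent of half this angle, whatever the lens; pixels are square), "cx", "cy" (the principal point, pixels), "view" (4x4, takes a point from world to camera coordinates); the wrist camera has in their place "T_tool_cam" (4x4, takes a point from camera to tool coordinates, whose origin is the TCP and whose axes are the flange's). Camera axes: x right, y down, z forward; pixel columns grow to the right and rows downward; lengths in m; the calibration is good to about 2 mm. The wrist camera is an equidistant fisheye: a pixel r from the principal point sees the ray r / f radians off the axis. A picture is of the moment at which its call begins: read the wrist's pose just before it. camera_info takes no time and is no camera call.
A pose or a line that the arm cannot do raises robot.Unreachable and nothing moves.
- robot.job_done(): hands the job in; it is judged then, once.
Readings, each from a call of its own:
- robot.read_t(): time.
- robot.read_qpos(): joint angles.
- robot.read_qvel(): joint speeds.
- robot.read_effort(): joint torques, N m.
- robot.read_position(): TCP position.
- robot.read_tcp_rot(): TCP orientation.
- robot.read_force(): force on the tool from outside, world axes, zero at the start.
- robot.read_ft_torque(): the same for the moment, N m.
- robot.read_grip_width(): opening from 0.0 (shut) to 1.0 (fully open).
- robot.read_finger_force(): force on a finger pad.
Only numpy, scipy, OpenCV 4.12 (cv2) and the standard library are available. Lean on these libraries where they do the work, as an engineer would, in place of code of your own. Each camera call takes 0.05 s, during which the arm holds its last target. There are 200 camera calls.

## Working session

There is one attempt and no reset: what is moved stays moved. The work goes in short steps, each a Python script; the robot and the scene stay as the last script left them, time stands still between calls to the robot, and variables do not carry over. Pictures are saved under pics/ and viewed, at most 14 in all, crops included, and the job is handed in when it is done.

```bash
mkdir -p pics; ls; cat > h.py <<'E'
import numpy as np, cv2
from rig import robot
def save(im,n): cv2.imwrite('pics/'+n,cv2.cvtColor(np.ascontiguousarray(im),cv2.COLOR_RGB2BGR))
def cloud(name):
    im,d=robot.grab_frame(name); c=robot.camera_info(name)
    f=210/np.tan(np.radians(c['vfov'])/2)
    v,u=np.mgrid[:420,:560]
    P=np.stack([(u-c['cx'])/f*d,(v-c['cy'])/f*d,d],-1)
    T=np.linalg.inv(np.array(c['view']))
    W=P@T[:3,:3].T+T[:3,3]; W[d==0]=np.nan
    return im,W
E
python3 - <<'E'
from h import *
for n in ['scene','top']:
    im,W=cloud(n); np.savez('pics/'+n,im=im,W=W); save(cv2.resize(im,(800,600)),n+'0.png'); print({k:np.round(v,3).tolist() for k,v in robot.camera_info(n).items()})
E
```

```text
pics
{'vfov': 57.886, 'cx': 276.471, 'cy': 209.746, 'view': [[0.491, 0.871, -0.012, -0.259], [0.689, -0.396, -0.607, -0.331], [-0.534, 0.29, -0.795, 1.439], [0.0, 0.0, 0.0, 1.0]]}
{'vfov': 51.878, 'cx': 281.782, 'cy': 211.452, 'view': [[-0.019, -1.0, -0.014, -0.008], [-0.989, 0.021, -0.144, 0.591], [0.144, 0.011, -0.99, 1.398], [0.0, 0.0, 0.0, 1.0]]}
```

View pics/scene0.png

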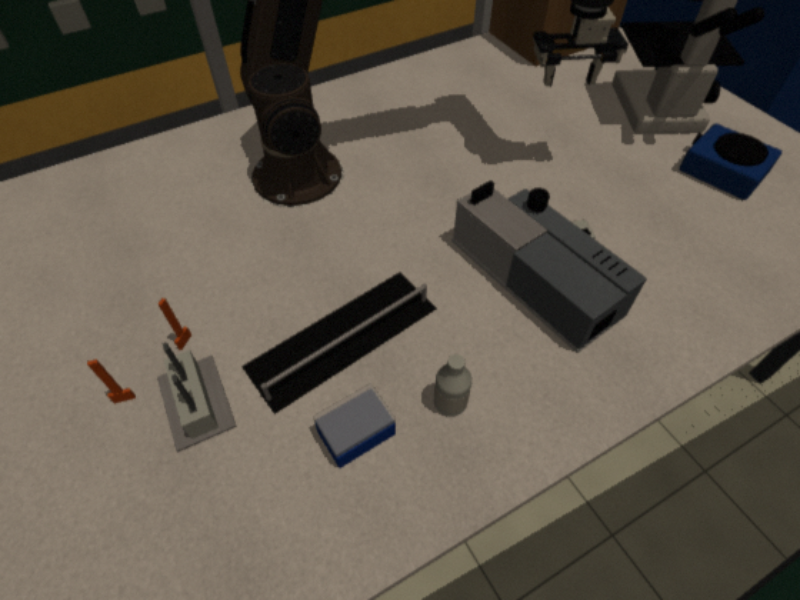

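View pics/top0.png

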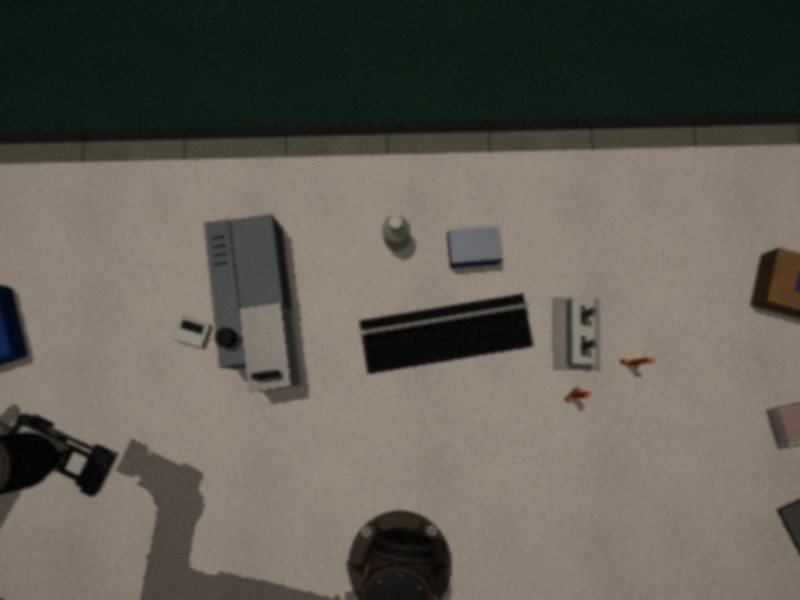

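The scene shows the chest upper right (shut), two grey scrapers in the holder at lower left with two orange look-alikes beside it, and the stand in the middle. In top (800x600) the handle is at (266,376), the knob at (227,337), the mat corners at (360,322), (524,295), (531,347) and (369,373), and the holder at (585,332).

```bash
python3 - <<'E'
from h import *
for n in ['top','scene']:
    z=np.load(f'pics/{n}.npz'); im=z['im'].astype(int); W=z['W']; g=im.sum(2); Z=W[...,2]
    tab=W[(abs(Z)<.02)&(g>250)]; print(n,'table z',np.median(tab[:,2]).round(4))
    X,Y=W[...,0],W[...,1]
    def rect(m,l):
        P=W[m]; 
        if len(P)<5: print(l,len(P)); return
        r=cv2.minAreaRect(P[:,:2].astype(np.float32)); print(l,len(P),np.round(r[0],4),np.round(r[1],3),round(r[2],1),'z',np.percentile(P[:,2],[5,50,95]).round(4),'med',np.median(P,0).round(4))
    box=lambda a,b,c,d:(X>a)&(X<b)&(Y>c)&(Y<d)
    mat=box(.3,.75,-.4,.15)&(abs(Z)<.012)&(g<100); rect(mat,'mat')
    rect(box(.3,.75,-.4,.15)&(Z>.035)&(Z<.065),'rail')
    rect(box(.25,.9,.15,.5)&(Z>.112)&(Z<.14),'chest top')
    rect(box(.25,.9,.15,.5)&(Z>.150),'handle+knob top')
    P=W[box(.25,.9,.15,.5)&(Z>.150)]
    m=box(.25,.9,.15,.5)&(Z>.150); k,lab=cv2.connectedComponents(m.astype(np.uint8))
    for i in range(1,k): rect(lab==i,'  comp')
    rect(box(.3,.75,-.56,-.36)&(Z>.055)&(Z<.068),'holder top')
    rect(box(.3,.75,-.56,-.30)&(Z>.003)&(Z<.012)&(g<330),'plate')
    m=box(.3,.75,-.7,-.34)&(Z>.08); k,lab=cv2.connectedComponents(m.astype(np.uint8))
    for i in range(1,k): rect(lab==i,'  scr')
    sat=im[...,0]-im[...,2]
    m=(sat>60)&box(.25,.75,-.8,-.3); k,lab=cv2.connectedComponents(m.astype(np.uint8))
    for i in range(1,k): 
        if (lab==i).sum()>15: rect(lab==i,'  orange')
E
```

```text
top table z -0.0008
mat 3612 [ 0.5203 -0.1209] [0.123 0.392] 8.4 z [-0.0032  0.0021  0.0073] med [ 0.5125 -0.1208  0.0021]
rail 624 [ 0.6158 -0.1818] [0.486 0.275] 80.9 z [0.0411 0.0526 0.0645] med [ 0.5709 -0.1564  0.0526]
chest top 5183 [0.5875 0.3247] [0.393 0.156] 7.5 z [0.1142 0.1228 0.1289] med [0.6011 0.3192 0.1228]
handle+knob top 248 [0.4656 0.3198] [0.162 0.046] 48.4 z [0.1537 0.1627 0.1683] med [0.4967 0.3502 0.1627]
  comp 158 [0.5073 0.3608] [0.042 0.04 ] 13.4 z [0.1537 0.1642 0.1694] med [0.506  0.3601 0.1642]
  comp 90 [0.426  0.2757] [0.014 0.056] 6.8 z [0.1541 0.1601 0.1642] med [0.4256 0.2758 0.1601]
holder top 571 [ 0.488  -0.4299] [0.197 0.162] 27.4 z [0.0563 0.0612 0.066 ] med [ 0.5117 -0.4236  0.0612]
plate 646 [ 0.5081 -0.4155] [0.296 0.212] 33.7 z [0.0033 0.006  0.0105] med [ 0.5027 -0.3965  0.006 ]
  scr 49 [ 0.5489 -0.4297] [0.008 0.016] 81.1 z [0.0873 0.127  0.1493] med [ 0.5484 -0.4273  0.127 ]
  scr 44 [ 0.4794 -0.4261] [0.007 0.015] 86.1 z [0.0831 0.1249 0.148 ] med [ 0.4791 -0.4236  0.1249]
  scr 40 [ 0.4421 -0.5467] [0.017 0.008] 80.4 z [0.0855 0.1271 
[... 886 characters left out ...]
5  -0.4149] [0.291 0.218] 37.2 z [0.0036 0.0066 0.0098] med [ 0.5294 -0.4024  0.0066]
  scr 111 [ 0.3731 -0.4093] [0.01  0.018] 32.3 z [0.0827 0.1137 0.1419] med [ 0.375  -0.4099  0.1137]
  scr 91 [ 0.4827 -0.4292] [0.008 0.016] 87.5 z [0.0852 0.1238 0.1496] med [ 0.4875 -0.4285  0.1238]
  scr 136 [ 0.4451 -0.5484] [0.012 0.017] 5.4 z [0.0847 0.1156 0.1414] med [ 0.4463 -0.5479  0.1156]
  scr 93 [ 0.5518 -0.4326] [0.008 0.016] 87.9 z [0.0838 0.1247 0.1491] med [ 0.557  -0.4316  0.1247]
  orange 180 [ 0.3725 -0.4093] [0.01  0.042] 43.8 z [0.0119 0.0522 0.1402] med [ 0.3761 -0.4104  0.0522]
  orange 259 [ 0.4434 -0.5491] [0.039 0.012] 76.7 z [0.0099 0.0544 0.1399] med [ 0.4463 -0.5492  0.0544]
```

```bash
cat >> h.py <<'E'
def rot(deg):
    a=np.radians(deg); return np.array([[np.cos(a),-np.sin(a),0],[np.sin(a),np.cos(a),0],[0,0,1.]])
def ori(y,z):
    y=np.array(y,float);z=np.array(z,float);z/=np.linalg.norm(z);y-=z*(y@z);y/=np.linalg.norm(y)
    return np.stack([np.cross(y,z),y,z],1)
DOWN=np.array([0,0,-1.])
def best(g,y,z=DOWN):
    """pose with grasp point g, closing along +-y; the half-turn with least joint travel"""
    q0=np.array(robot.read_qpos()); c=[]
    for s in (1,-1):
        R=ori(s*np.array(y),z); p=np.array(g)+.019*R[:,2]; q=robot.ik(p,R)
        if q is not None: c.append((abs(np.array(q)-q0).max(),p,R))
    if not c: raise RuntimeError(f'no ik {g}')
    c=min(c,key=lambda t:t[0]); return c[1],c[2]
def line(g,R,speed=.15): robot.servo_line(np.array(g)+.019*R[:,2],R,speed=speed)
def grasp_pt(): return np.array(robot.read_position())+0-.019*np.array(robot.read_tcp_rot())[:,2]
def opening(mm): robot.move_gripper(mm/88)
CY=7.1; C=rot(CY); H=np.array([.4275,.274,0]); CO=H+C@[.062,0,0]      # chest
def chest(x,y,z): return CO+C@np.array([x,y,z],float)
E
python3 - <<'E'
from h import *
from scipy.optimize import least_squares
for n in ['top','scene']:
    z=np.load(f'pics/{n}.npz'); im=z['im'].astype(int); W=z['W']; g=im.sum(2); X,Y,Z=np.moveaxis(W,-1,0)
    P=W[(X>.45)&(X<.65)&(Y>-.3)&(Y<.06)&(Z>.04)&(Z<.06)&(g>110)]
    p=np.polyfit(P[:,1],P[:,0],1)
    for _ in range(5):
        r=P[:,0]-np.polyval(p,P[:,1]); P=P[abs(r)<.012]; p=np.polyfit(P[:,1],P[:,0],1)
    print(n,'rail yaw',np.degrees(np.arctan(-p[0])),'x at y=-.12',np.polyval(p,-.12),len(P),np.median(P[:,2]))
    m=((X>.35)&(X<.68)&(Y>-.36)&(Y<.12)&(abs(Z)<.02)&(g<110)).astype(np.uint8)
    k,l,s,_=cv2.connectedComponentsWithStats(m); l=l==1+np.argmax(s[1:,4])
    Q=W[(m>0)&(Z<.012)][:,:2]
    r=cv2.minAreaRect(Q.astype(np.float32)); print(cv2.boxPoints(r).round(3).tolist(),r[2])
print(robot.read_force(),robot.read_t())
p,R=best(chest(-.062,0,.2),C[:,0]); robot.goto(p,R)
line(chest(-.062,0,.149),R,.1); f0=np.array(robot.read_force()); robot.move_gripper(0)
print('w',robot.read_grip_width()*88,robot.read_finger_force(),grasp_pt())
s=grasp_pt()
for i in range(1,16):
    line(s+C@[.001*i,0,0],R,.03); f=(np.array(robot.read_force())-f0)@C[:,0]
    if f<-15: break
print('moved',i,'mm force',f, robot.read_t())
E
```

```text
top rail yaw 8.30741457153679 x at y=-.12 0.5503806431064757 325 0.051110824135186084
[[0.4309999942779541, 0.06400000303983688], [0.4869999885559082, -0.3240000009536743], [0.6100000143051147, -0.3059999942779541], [0.5529999732971191, 0.0820000022649765]] 8.306379318237305
scene rail yaw 8.268496675489976 x at y=-.12 0.5533938970052869 446 0.052185271656207566
[[0.42899999022483826, 0.06499999761581421], [0.48500001430511475, -0.328000009059906], [0.6159999966621399, -0.3089999854564667], [0.5590000152587891, 0.08399999886751175]] 8.207914352416992
[-0.64497384 -0.37013136 -0.89749467] 0.1
w 14.221644977168777 29.991171061992645 [0.42783484 0.27406796 0.14899688]
moved 15 mm force -0.28422579353229377 7.0417
```

```bash
cat >> h.py <<'E'
SY=8.25; S=rot(SY); SO=np.array([.5517,-.1177,0])
E
python3 - <<'E'
from h import *
R=np.array(robot.read_tcp_rot()); s=np.array([.42783,.27407,.149]); f0=np.array(robot.read_force())
line(s+C@[.184,0,0],R,.1)
for d in np.arange(.185,.199,.001):
    line(s+C@[d,0,0],R,.03); f=(np.array(robot.read_force())-f0)@C[:,0]
    if f<-8: break
print('open',d,f,grasp_pt(),robot.read_grip_width()*88)
opening(50); line(grasp_pt()+[0,0,.08],R,.2)
p,R=best(chest(-.10,0,.36),C[:,0]); robot.goto(p,R)
c=robot.camera_info('wrist'); np.savez('pics/w1',T=c['T_tool_cam'],p=robot.read_position(),R=robot.read_tcp_rot(),vf=c['vfov'],cx=c['cx'],cy=c['cy'])
im,d=robot.grab_frame('wrist'); save(cv2.resize(im,(800,600)),'w1.png'); np.savez('pics/w1d',im=im,d=d)
im,W=cloud('top'); np.savez('pics/top2',im=im,W=W)
print(robot.read_t(),np.round(c['T_tool_cam'],3).tolist(),c['vfov'])
E
```

```text
open 0.19 -9.179430520565367 [0.61639058 0.29835611 0.14903207] 14.000756639725502
12.8583 [[0.0, -0.954, -0.3, 0.082], [1.0, 0.0, 0.0, 0.001], [-0.0, -0.3, 0.954, -0.16], [0.0, 0.0, 0.0, 1.0]] 65.70646984690485
```

View pics/w1.png

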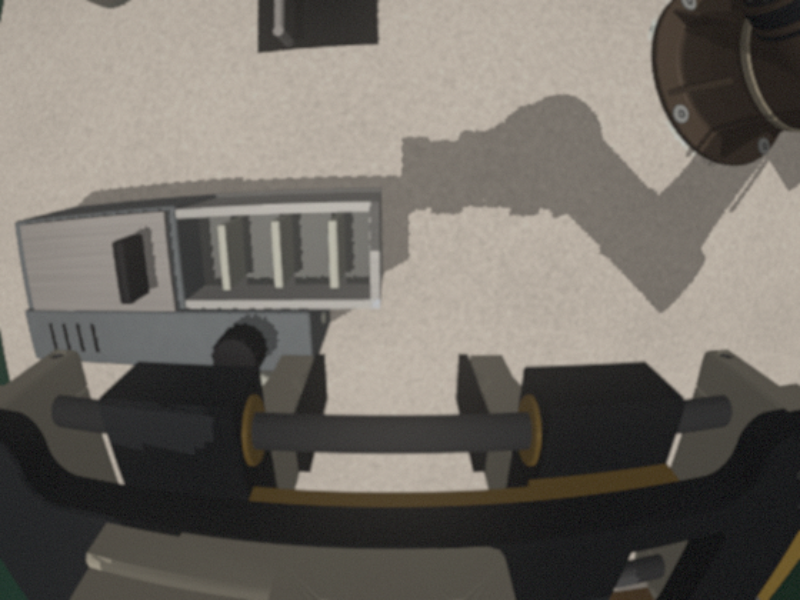

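The lid is open, and the wrist view shows three boards standing in the slots at (224,257), (279,254) and (334,254).

```bash
cat >> h.py <<'E'
def wcloud():
    p=np.array(robot.read_position());R=np.array(robot.read_tcp_rot());c=robot.camera_info('wrist')
    im,d=robot.grab_frame('wrist'); return im,wproj(d,p,R,np.array(c['T_tool_cam']),c['vfov'],c['cx'],c['cy'])
def wproj(d,p,R,T,vf,cx,cy):
    f=210/np.tan(np.radians(vf)/2); v,u=np.mgrid[:420,:560]; a=u-cx;b=v-cy; r=np.hypot(a,b)+1e-9; th=r/f
    k=np.tan(th)/r; P=np.stack([a*k*d,b*k*d,d],-1)
    P=P@T[:3,:3].T+T[:3,3]; W=P@R.T+p; W[(d==0)|(th>1.4)]=np.nan; return W
E
python3 - <<'E'
from h import *
a=np.load('pics/w1.npz');b=np.load('pics/w1d.npz')
W1=wproj(b['d'],a['p'],a['R'],a['T'],float(a['vf']),float(a['cx']),float(a['cy'])); W2=np.load('pics/top2.npz')['W']
for n,W in (('w',W1),('t',W2)):
    L=(W-CO)@C
    m=(abs(L[...,0])<.075)&(abs(L[...,1])<.036)&(L[...,2]>.098)&(L[...,2]<.125)
    k,l,s,_=cv2.connectedComponentsWithStats(m.astype(np.uint8))
    for i in range(1,k):
        if s[i,4]>10:
            P=L[l==i]; r=cv2.minAreaRect(P[:,:2].astype(np.float32)); print(n,s[i,4],np.round(r[0],4),np.round(r[1],4),round(r[2],1),np.median(P,0).round(4))
    for nm,m in (('knob',(L[...,1]>.05)&(L[...,1]<.11)&(abs(L[...,0])<.07)&(L[...,2]>.15)),('handle',(abs(L[...,1])<.04)&(L[...,0]>.1)&(L[...,0]<.16)&(L[...,2]>.15))):
        P=L[m]
        if len(P): print(n,nm,cv2.minAreaRect(P[:,:2].astype(np.float32)),np.median(P[:,2]))
E
```

```text
w 410 [-0.001   0.0006] [0.0092 0.0604] 0.8 [-0.0026  0.0008  0.1111]
w 353 [-0.0513  0.0012] [0.0082 0.0606] 0.2 [-0.0517 -0.0014  0.1113]
w 412 [0.0488 0.0024] [0.0088 0.0603] 0.4 [0.0466 0.002  0.1106]
w knob ((0.02742517925798893, 0.06979748606681824), (0.02992282807826996, 0.042569708079099655), 83.20416259765625) 0.1670269517861347
w handle ((0.12635689973831177, 0.001592131331562996), (0.015346680767834187, 0.05563301593065262), 0.039615221321582794) 0.16246498022477093
t 54 [0.048 0.004] [0.0583 0.0092] 89.4 [0.0478 0.0021 0.1083]
t 60 [-0.0012 -0.0022] [0.0123 0.0687] 5.0 [-0.0017 -0.001   0.108 ]
t 49 [-0.0513  0.002 ] [0.0081 0.0579] 0.4 [-0.052   0.001   0.1085]
t knob ((0.04164126142859459, 0.07778248190879822), (0.014290772378444672, 0.03567156568169594), 0.6552849411964417) 0.1643346336885141
t handle ((0.12591874599456787, 0.0019431672990322113), (0.05353724956512451, 0.014532416127622128), 89.22755432128906) 0.16078556412720635
```

```bash
cat >> h.py <<'E'
PH=np.radians(17)
bz=S@[np.sin(PH),0,np.cos(PH)]; nn=S@[np.cos(PH),0,-np.sin(PH)]
def foot(y):
    t=np.array([-.005*np.cos(PH),.048+.005*np.sin(PH)]); xf=t[0]-(t[1]-.003)*np.tan(PH)
    return SO+S@[xf,y,.003]-.004*nn
def width(): return robot.read_grip_width()*88
def place(y,s,checkonly=False):
    F=foot(y); away=S@[-.008,0,0]
    p,R=best(F+away+(s+.10)*bz,nn,-bz)
    for h in (0,.1): assert robot.ik(F+(s+h)*bz+.019*R[:,2],R) is not None
    if checkonly: return
    robot.goto(p,R); print('  at pre-place w',round(width(),1),'ff',round(robot.read_finger_force(),1))
    line(F+away+(s+.03)*bz,R,.15); f0=robot.read_force()[2]
    h=.03
    while h>.001 and robot.read_force()[2]-f0<2: h-=.003; line(F+away+(s+h)*bz,R,.08)
    print('  h above nominal',round(h,4))
    if h>.0031: return False
    line(F+S@[-.0015,0,0]+(s+h+.001)*bz,R,.05); f0=robot.read_force()[2]
    h+=.001
    while h>-.006 and robot.read_force()[2]-f0<3: h-=.001; line(F+S@[-.0015,0,0]+(s+h)*bz,R,.03)
    print('  contact h',round(h,4),'f',np.round(robot.read_force(),1))
    opening(26); line(grasp_pt()+.09*bz,R,.2); print('  t',robot.read_t()); return True
def pick_board(x,zg,off=0,tilt=0):
    """returns s"""
    a=np.radians(tilt); z=C@[np.sin(a),0,-np.cos(a)]
    g=chest(x+off,.001,zg); p,R=best(g-z*.10,C[:,0],z); opening(20); robot.goto(p,R)
    line(g,R,.12); print('  f',np.round(robot.read_force(),1)); robot.move_gripper(0); print('  picked w',round(width(),1))
    line(grasp_pt()+[0,0,.16],R,.2); print('  up w',round(width(),1),'ff',round(robot.read_finger_force(),1))
    return zg-.010
E
python3 - <<'E'
from h import *
for y,s in ((.14,.088),(-.004,.1),(-.066,.11),(-.125,.11)): place(y,s,True)
s=pick_board(-.051,.098,.003)
print(place(.14,s))
im,W=cloud('top'); a=cv2.resize(im[170:300,220:400],None,fx=4,fy=4); save(a,'p1.png')
E
```

```text
f [ 0.4 -1.   0.5]
  picked w 7.4
  up w 8.1 ff 30.0
  at pre-place w 7.9 ff 30.0
  h above nominal 0.0
  contact h 0.0 f [0.1 0.3 4.3]
  t 22.5333
True
```

View pics/p1.png

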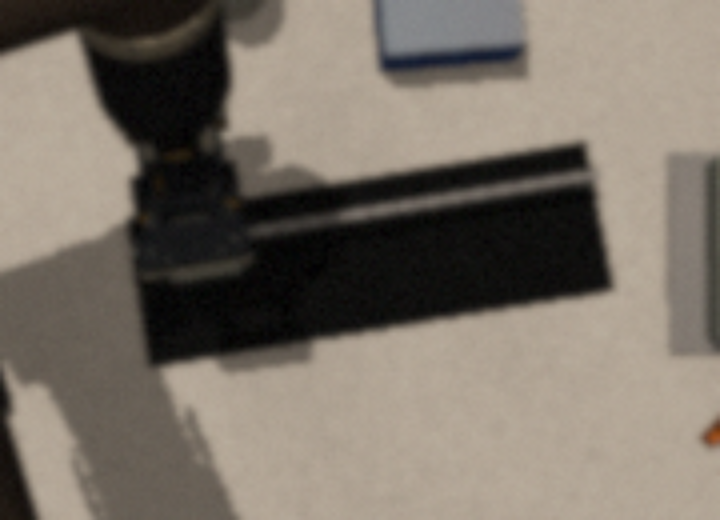

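The gripper hides the placed board in this view, so I'll pick the next board and look once the arm is clear.

```bash
python3 - <<'E'
from h import *
s=pick_board(-.001,.098)
im,W=cloud('top'); L=(W-SO)@S; m=(L[...,2]>.07)&(abs(L[...,1])<.19)&(abs(L[...,0])<.06); print('tops',m.sum(),np.median(L[m],0).round(3))
im2,_=cloud('scene'); a=cv2.resize(im[170:300,220:400],None,fx=3,fy=3); b=cv2.resize(im2[180:310,160:340],None,fx=3,fy=3); save(np.vstack([a,b])[:,:],'p2.png') if 0 else save(cv2.resize(np.hstack([a,b]),(800,290)),'p2.png')
E
```

```text
f [-0.4  1.   0.3]
  picked w 7.9
  up w 7.8 ff 30.0
tops 112 [0.    0.142 0.092]
```

View pics/p2.png

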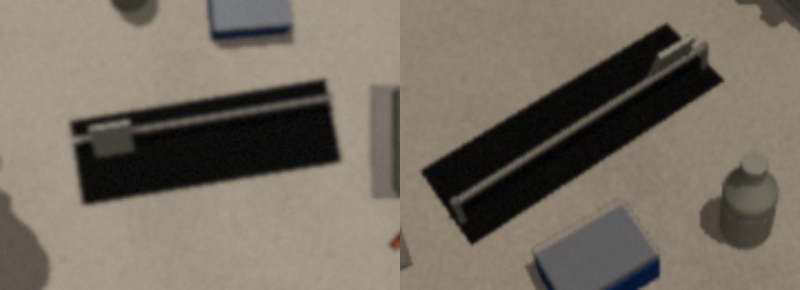

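Board 1 leans on the rail as wanted, at (112,138) in the left crop and (675,55) in the right. On to the other two boards.

```bash
python3 - <<'E'
from h import *
ok=place(.068,.088); print(ok)
if ok:
    s=pick_board(.049,.113,0,4); print('s',s); print(place(-.004,s))
print(robot.read_t())
E
```

```text
at pre-place w 7.6 ff 30.0
  h above nominal 0.0
  contact h 0.0 f [1.  1.8 3.8]
  t 32.55
True
  f [0.5 0.1 0.1]
  picked w 8.1
  up w 7.6 ff 29.8
s 0.10300000000000001
  at pre-place w 7.6 ff 30.0
  h above nominal 0.0
  contact h -0.001 f [-7.4 -2.   4.3]
  t 43.125
True
43.125
```

```bash
cat >> h.py <<'E'
def scrapers(W):
    m=(W[...,0]>.3)&(W[...,0]<.75)&(W[...,1]<-.34)&(W[...,1]>-.7)&(W[...,2]>.08)&(W[...,2]<.155)
    k,l,s,_=cv2.connectedComponentsWithStats(m.astype(np.uint8))
    for i in range(1,k):
        if s[i,4]>12:
            P=W[l==i]; t=P[P[:,2]>np.percentile(P[:,2],95)-.008]
            r=cv2.minAreaRect(t[:,:2].astype(np.float32)); print(s[i,4],np.round(r[0],4),np.round(r[1],4),round(r[2],1),'z',P[:,2].max().round(3))
def standtops(W):
    L=(W-SO)@S; m=(L[...,2]>.07)&(abs(L[...,1])<.19)&(abs(L[...,0])<.08)
    k,l,s,_=cv2.connectedComponentsWithStats(m.astype(np.uint8))
    for i in range(1,k):
        if s[i,4]>8: print('stand',s[i,4],np.median(L[l==i],0).round(3),L[l==i][:,2].max().round(3))
E
python3 - <<'E'
from h import *
line(grasp_pt()+[0,0,.12],np.array(robot.read_tcp_rot()),.2)
p,R=best([.42,-.36,.36],rot(-3)[:,1]); robot.goto(p,R)
im,W=wcloud(); scrapers(W); standtops(W); save(cv2.resize(im,(800,600)),'w2.png')
im,W=cloud('top'); print('top'); scrapers(W); standtops(W)
im,W=cloud('scene'); print('scene'); scrapers(W); standtops(W); print(robot.read_t())
E
```

```text
169 [ 0.3705 -0.4099] [0.0083 0.0164] 44.9 z 0.143
309 [ 0.4418 -0.5475] [0.0147 0.0072] 76.8 z 0.143
278 [ 0.4788 -0.4285] [0.0083 0.0157] 87.4 z 0.151
stand 1083 [0.002 0.125 0.088] 0.113
top
39 [ 0.3711 -0.4077] [0.0076 0.0154] 39.8 z 0.143
stand 2420 [-0.058 -0.033  0.761] 0.769
stand 253 [0.003 0.129 0.089] 0.113
scene
110 [ 0.3727 -0.4095] [0.0075 0.016 ] 50.0 z 0.144
90 [ 0.4815 -0.4293] [0.0081 0.0182] 89.6 z 0.15
138 [ 0.4438 -0.5484] [0.016  0.0095] 69.3 z 0.144
94 [ 0.5514 -0.4326] [0.008  0.0171] 85.0 z 0.151
stand 205 [-0.064 -0.108  0.683] 0.692
stand 171 [0.011 0.126 0.096] 0.113
45.1917
```

View pics/w2.png

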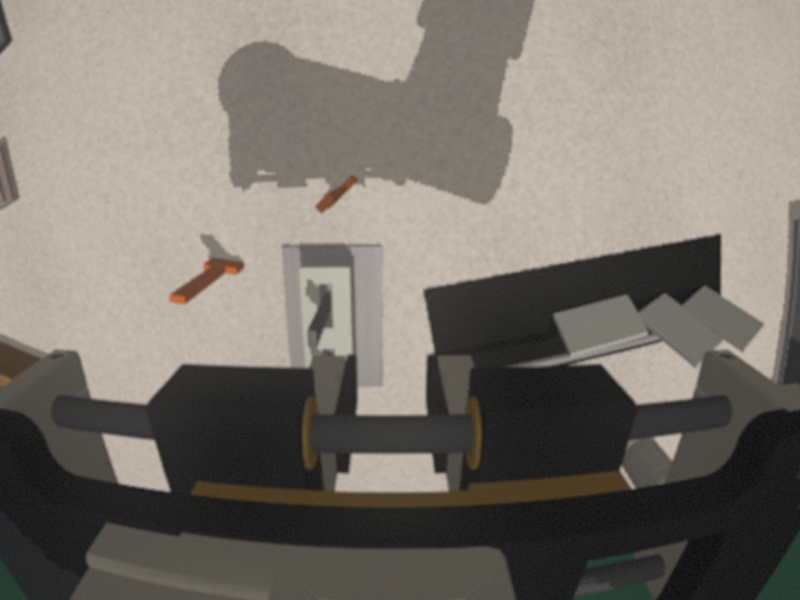

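```bash
python3 - <<'E'
from h import *
im,W=cloud('scene'); im2,_=cloud('top')
b=cv2.resize(im[180:300,170:320],None,fx=4,fy=4,interpolation=cv2.INTER_CUBIC); save(b,'p3.png')
im3,_=wcloud(); save(cv2.resize(im3[150:280,280:560],(800,372),interpolation=cv2.INTER_CUBIC),'p3w.png')
E
```

```text
(no output)
```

View pics/p3.png

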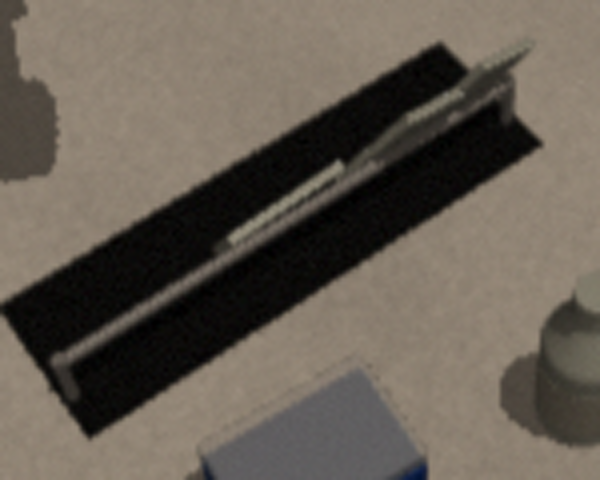

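View pics/p3w.png

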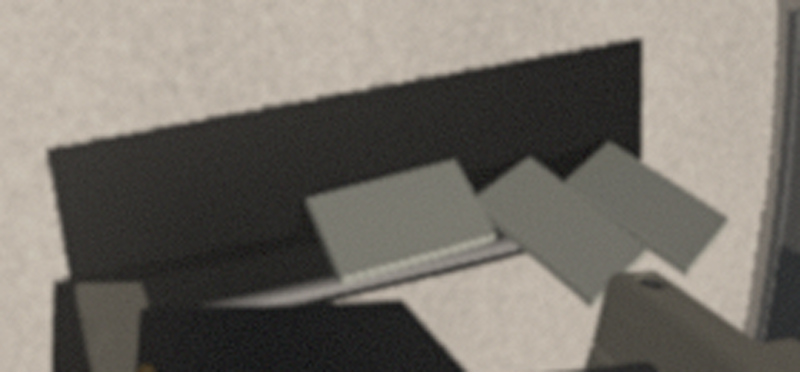

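Boards 1 and 2 have been knocked sideways, about 45° within the lean plane and towards +y. That was probably the low joint move after the second placing. The third board is fine at about (400,225). I'll look from square on and rectify the lean plane.

```bash
python3 - <<'E'
from h import *
p,R=best([.395,0,.37],[0,1,0]); robot.goto(p,R)
print(R.round(2).tolist())
p=np.array(robot.read_position());R=np.array(robot.read_tcp_rot());c=robot.camera_info('wrist')
im,W=wcloud(); np.savez('pics/w3',im=im,W=W)
T=np.array(c['T_tool_cam']); f=210/np.tan(np.radians(c['vfov'])/2)
ys=np.arange(.25,-.10,-.0005); ss=np.arange(.15,-.02,-.0005)
O=foot(0)-.004*nn
Pw=O+ys[None,:,None]*S[:,1]+ss[:,None,None]*bz
Pt=(Pw-p)@R; Pc=(Pt-T[:3,3])@T[:3,:3]
rr=np.hypot(Pc[...,0],Pc[...,1]); th=np.arctan2(rr,Pc[...,2])
mx=(c['cx']+f*th*Pc[...,0]/rr).astype(np.float32); my=(c['cy']+f*th*Pc[...,1]/rr).astype(np.float32)
r=cv2.remap(im,mx,my,cv2.INTER_LINEAR); save(r,'rect.png'); print(r.shape)
L=(W-O); n=L@nn; y=L@S[:,1]; s=L@bz
print('n of face pts', [ (a,np.nanmedian(n[(abs(y-a)<.01)&(s>.06)&(s<.09)&(abs(n)<.03)]).round(4)) for a in (0,.1,.13,.17)])
E
```

```text
[[-1.0, 0.0, 0.0], [0.0, 1.0, 0.0], [0.0, 0.0, -1.0]]
(340, 700, 3)
n of face pts [(0, np.float64(nan)), (0.1, np.float64(0.0022)), (0.13, np.float64(0.0022)), (0.17, np.float64(-0.0019))]
  return np.nanmean(a, axis, out=out, keepdims=keepdims)
```

View pics/rect.png

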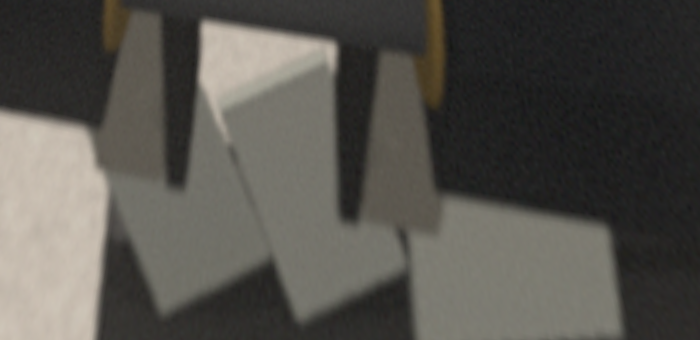

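```bash
cat > fit.py <<'E'
from h import *
def fit(L,l,tol=.003):
    """robust plane + rectangle of points L (stand coords)"""
    rng=np.random.default_rng(0); bestn=0
    for _ in range(300):
        a=L[rng.choice(len(L),3,replace=False)]; n=np.cross(a[1]-a[0],a[2]-a[0]); q=np.linalg.norm(n)
        if q<1e-5: continue
        n/=q; k=abs((L-a[0])@n)<tol
        if k.sum()>bestn: bestn=k.sum(); K=k
    P=L[K]; c=P.mean(0); n=np.linalg.svd(P-c,full_matrices=False)[2][2]; n*=np.sign(-n[0]) 
    u=np.cross(n,[0,1,0]); u/=np.linalg.norm(u); u*=np.sign(u[2]); v=np.array([0,1,0])-n*n[1]; v/=np.linalg.norm(v)
    q=np.stack([(P-c)@v,(P-c)@u],1).astype(np.float32); r=cv2.minAreaRect(q)
    print(l,len(L),bestn,'n',n.round(3),'lean',np.degrees(np.arcsin(n[2])).round(1),'size',np.round(r[1],3),round(r[2],1),'ctr',(c+r[0][0]*v+r[0][1]*u).round(4))
    for b in cv2.boxPoints(r): print('   corner',(c+b[0]*v+b[1]*u).round(4))
E
python3 - <<'E'
from fit import *
z=np.load('pics/w3.npz'); im=z['im'].astype(int); L=(z['W']-SO)@S; X,Y,Z=np.moveaxis(L,-1,0); g=im.sum(2)
m=(Z>.012)&(Z<.125)&(X>-.12)&(X<.06)&(abs(Y)<.26)&(g>180)
k,l,s,_=cv2.connectedComponentsWithStats(m.astype(np.uint8))
lab=im.astype(np.uint8).copy()
for i in range(1,k):
    if s[i,4]>80: print(i,s[i],np.median(L[l==i],0).round(3)); 
np.savez('pics/m3',l=l,L=L)
fit(L[m&(Y<.035)&(Y>-.06)],'b3')
fit(L[m&(Y>.035)&(Y<.26)],'b12')
lab[m]=lab[m]//2+[0,120,0]
save(cv2.resize(lab[120:330],(800,300)),'m3.png')
E
```

```text
1 [ 230  225   96   63 2908] [-0.012  0.119  0.056]
2 [ 171  228   58   30 1301] [-0.028  0.003  0.033]
5 [100 261  14  15 123] [-0.004 -0.186  0.049]
b3 1130 1130 n [-0.86  -0.043  0.508] lean 30.5 size [0.055 0.087] 89.2 ctr [-0.0261 -0.0085  0.0355]
   corner [-0.0382 -0.0524  0.0112]
   corner [-0.0421  0.0346  0.0121]
   corner [-0.014   0.0353  0.0598]
   corner [-0.0101 -0.0516  0.0588]
b12 3088 2774 n [-0.908 -0.005  0.42 ] lean 24.8 size [0.111 0.138] 72.7 ctr [-0.0124  0.1249  0.0561]
   corner [-0.0256  0.0424  0.0264]
   corner [-0.0435  0.1742 -0.0106]
   corner [0.0009 0.2073 0.0858]
   corner [0.0187 0.0755 0.1228]
```

View pics/m3.png

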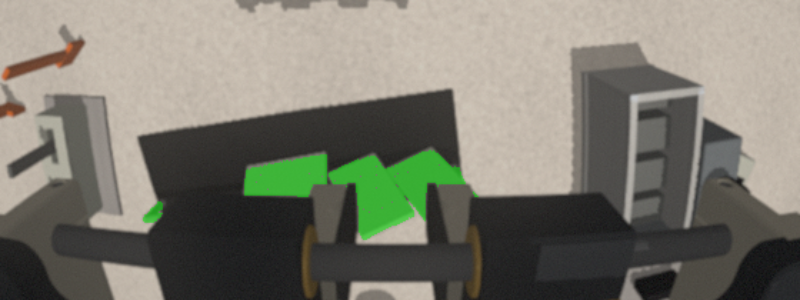

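Board 3 has also ended up on its long side, leaning 30°, and boards 1 and 2 are coplanar at about 25° lean. My pre-place height was too low when carrying over placed boards. I'll get an unobstructed view from one side and rectify on the true planes.

```bash
cat >> fit.py <<'E'
def rectify(im,p,R,O,e1,e2,us,vs,px=.0005):
    """picture of plane O+u e1+v e2 (stand coords); columns: u from us[0] to us[1], rows: v from vs[0] to vs[1]"""
    c=robot.camera_info('wrist'); T=np.array(c['T_tool_cam']); f=210/np.tan(np.radians(c['vfov'])/2)
    a=np.arange(us[0],us[1],np.sign(us[1]-us[0])*px); b=np.arange(vs[0],vs[1],np.sign(vs[1]-vs[0])*px)
    Pw=SO+(O+a[None,:,None]*e1+b[:,None,None]*e2)@S.T
    Pc=((Pw-p)@R-T[:3,3])@T[:3,:3]; rr=np.hypot(Pc[...,0],Pc[...,1]); th=np.arctan2(rr,Pc[...,2])
    return cv2.remap(im,(c['cx']+f*th*Pc[...,0]/rr).astype(np.float32),(c['cy']+f*th*Pc[...,1]/rr).astype(np.float32),cv2.INTER_LINEAR)
E
python3 - <<'E'
from fit import *
robot.move_gripper(0)
p,R=best([.40,-.17,.37],[0,1,0]); robot.goto(p,R)
p=np.array(robot.read_position());R=np.array(robot.read_tcp_rot())
im,W=wcloud(); np.savez('pics/w4',im=im,W=W)
L=(W-SO)@S; X,Y,Z=np.moveaxis(L,-1,0); g=im.astype(int).sum(2)
m=(Z>.009)&(Z<.125)&(X>-.12)&(X<.06)&(abs(Y)<.26)&(g>180)
k,l,s,_=cv2.connectedComponentsWithStats(m.astype(np.uint8))
for i in range(1,k):
    if s[i,4]>200: fit(L[l==i],f'comp{i}')
# planes: e2 up the plane, e1=+y
out=[]
for c,lean in (([-.0124,.125,.0561],24.8),([-.0261,0,.0355],30.5)):
    a=np.radians(lean); e2=np.array([np.sin(a),0,np.cos(a)]); O=np.array(c)*[1,0,1]; O=O-e2*(O[2]-.003)/e2[2]; print('O',O)
    out.append(rectify(im,p,R,O,np.array([0,1,0]),e2,(.24,-.10),(.13,-.01)))
save(np.vstack(out),'rect2.png'); print(np.vstack(out).shape)
E
```

```text
comp4 4576 3647 n [-0.922  0.022  0.387] lean 22.7 size [0.265 0.111] 1.6 ctr [-0.0128  0.0781  0.0599]
   corner [ 0.0045 -0.056   0.109 ]
   corner [-0.0385 -0.0529  0.0063]
   corner [-0.0302  0.2123  0.0108]
   corner [0.0128 0.2092 0.1136]
O [-0.03693564  0.          0.003     ]
O [-0.04524396  0.          0.003     ]
(560, 680, 3)
```

View pics/rect2.png

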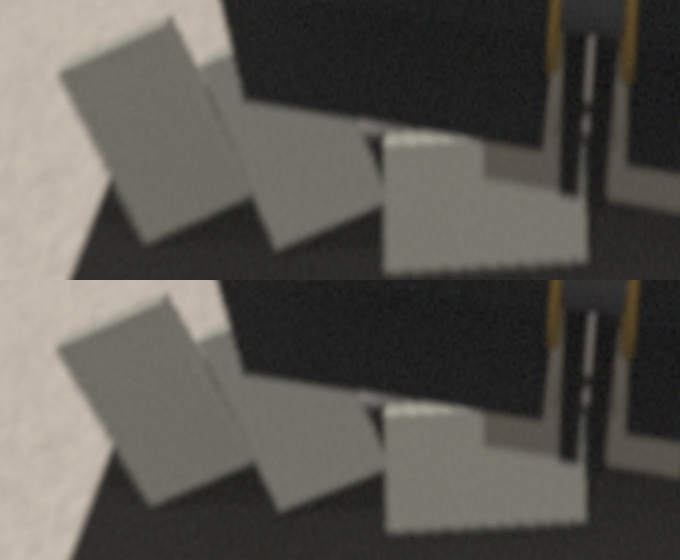

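Measured on the true planes: board 3 lies on its long edge (y −0.054 to 0.048, lean 30°), and boards 1 and 2 are tilted 22 to 26°, propped by board 3's end. The rail blocks a finger behind board 3, so I'll first push its foot towards the rail to raise its top edge, then look.

```bash
cat >> fit.py <<'E'
def st(x,y,z): return SO+S@np.array([x,y,z],float)
def look(name,planes,us=(.24,-.12),vs=(.13,-.01),at=(.40,-.17,.37)):
    p,R=best(at,[0,1,0]); robot.goto(p,R); p=np.array(robot.read_position());R=np.array(robot.read_tcp_rot())
    im,W=wcloud(); L=(W-SO)@S; np.savez('pics/'+name,im=im,L=L); out=[]
    for x,lean in planes:
        a=np.radians(lean); out.append(rectify(im,p,R,np.array([x,0,.003]),np.array([0,1.,0]),np.array([np.sin(a),0,np.cos(a)]),us,vs))
    save(np.vstack(out),name+'.png'); return im,L
E
python3 - <<'E'
from fit import *
g=lambda x,z: st(x,-.006,z+.019)
p,R=best(g(-.085,.12),S[:,1]); robot.goto(p,R)
line(g(-.085,.008),R,.15); f0=np.array(robot.read_force())
for x in np.arange(-.065,-.0315,.003):
    line(g(x,.008),R,.05); f=(np.array(robot.read_force())-f0)@S[:,0]
    if f<-12: break
print('x',x,f)
line(g(x-.02,.008),R,.1); line(g(x-.02,.2),R,.3)
im,L=look('w5',[(-.0369,24.8),(-.0226,12)])
X,Y,Z=np.moveaxis(L,-1,0); gg=im.astype(int).sum(2); m=(Z>.012)&(Z<.125)&(X>-.12)&(X<.06)&(gg>180)
fit(L[m&(Y<.03)&(Y>-.04)],'b3'); fit(L[m&(Y>.06)&(Y<.1)],'b2');fit(L[m&(Y>.12)&(Y<.2)],'b1'); print(robot.read_t())
E
```

```text
x -0.03199999999999997 0.7510910689711637
b3 510 510 n [-0.976  0.007  0.218] lean 12.6 size [0.051 0.069] 89.8 ctr [-0.0171 -0.0048  0.0371]
   corner [-0.0229 -0.0395  0.0123]
   corner [-0.0225  0.0299  0.012 ]
   corner [-0.0113  0.03    0.0619]
   corner [-0.0118 -0.0394  0.0622]
b2 944 933 n [-0.735 -0.004  0.679] lean 42.7 size [0.04  0.074] 0.1 ctr [-0.0282  0.08    0.0392]
   corner [-0.003   0.06    0.0663]
   corner [-0.0533  0.0601  0.0119]
   corner [-0.0533  0.1     0.0121]
   corner [-0.0031  0.0999  0.0665]
b1 1872 1758 n [-0.9   -0.011  0.436] lean 25.8 size [0.1  0.07] 72.4 ctr [-0.0099  0.1537  0.0605]
   corner [-0.0257  0.1052  0.0267]
   corner [-0.0355  0.1719  0.008 ]
   corner [0.0059 0.2022 0.0942]
   corner [0.0157 0.1355 0.1129]
55.275
```

View pics/w5.png

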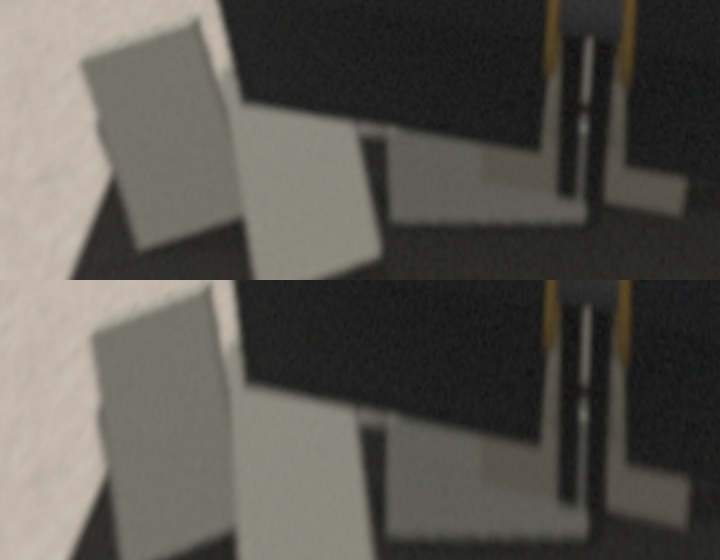

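The picture shows board 3 more upright now, at (390–588, 130–222), with its top edge about 9 mm above the rail. Board 2 slid to a 43° lean but is still on the rail. Next I pinch board 3 by its top strip and stand it on the open table in front for a proper regrasp.

```bash
python3 - <<'E'
from fit import *
a=np.radians(12.5); up=S@[np.sin(a),0,np.cos(a)]; n=S@[np.cos(a),0,-np.sin(a)]
F=st(-.0204,-.003,.0039)
opening(26)
p,R=best(F+.15*up,n,-up); robot.goto(p,R)
f0=robot.read_force()[2]; line(F+.078*up,R,.12)
h=.078
while h>.0728 and robot.read_force()[2]-f0<3: h-=.001; line(F+h*up,R,.03)
print('h',h,'fz',robot.read_force()[2]-f0); robot.move_gripper(0); print('w',width())
line(grasp_pt()+.002*up,R,.02); line(grasp_pt()+[0,0,.08],R,.08); print('up w',width(),robot.read_finger_force())
s=h   # grasp height above foot
g=lambda z: st(-.13,-.02,z+s)
p,R2=best(g(.08),S[:,0]); 
R2=R2 if R2[:,1]@R[:,1]>0 else ori(-R2[:,1],R2[:,2])
line(g(.08),R2,.12); print('w',width()); line(g(.012),R2,.12); f0=robot.read_force()[2]; z=.012
while z>-.01 and robot.read_force()[2]-f0<2: z-=.001; line(g(z),R2,.03)
print('contact z',z); robot.dwell(.3); opening(16); robot.dwell(.3); line(g(z+.03),R2,.05); line(g(.2),R2,.3)
im,L=look('w6',[(-.0226,12)],at=(.40,-.02,.37)); X,Y,Z=np.moveaxis(L,-1,0)
m=(Z>.03)&(Z<.08)&(X>-.2)&(X<-.085)&(abs(Y+.02)<.09)
if m.sum()>20: P=L[m]; print(m.sum(),cv2.minAreaRect(P[:,:2].astype(np.float32)),P[:,2].max())
m=(Z>.004)&(Z<.03)&(X>-.25)&(X<-.1)&(abs(Y+.02)<.09)&(im.astype(int).sum(2)>180); P=L[m]; print(m.sum(),P.mean(0) if len(P) else '')
print(robot.read_t())
E
```

```text
h 0.072 fz 0.5799851159262119
w 7.7205412657495005
up w 7.5300981755875345 29.929463267326355
w 7.855245868155504
contact z -0.0010000000000000035
571 ((-0.12924470007419586, -0.02016400918364525), (0.009031898342072964, 0.0998244509100914), 0.11178234219551086) 0.06348182846052475
182 [-0.13428799 -0.01213339  0.01578112]
70.1833
```

```bash
cat > b3.py <<'E'
from fit import *
def regrasp_pose(al,sg,yt):
    a=np.radians(al); d0=S@[0,np.sin(a),-np.cos(a)]
    c0=st(-.1292,-.020,.030); g0=st(-.1292,-.070+.012,.060-.012); R0=ori(sg*S[:,0],d0)
    Q=np.stack([nn,-bz,S[:,1]],1)@S.T
    c1=foot(yt)+.05*bz
    return g0,R0,c1+Q@(g0-c0),Q@R0
E
python3 - <<'E'
from b3 import *
q0=np.array(robot.read_qpos())
for yt in (-.08,-.10):
  for al in (30,38,45,52,60):
    for sg in (1,-1):
        g0,R0,g1,R1=regrasp_pose(al,sg,yt)
        k=[robot.ik(g+.019*R[:,2],R) for g,R in ((g0,R0),(g0+[0,0,.1],R0),(g1+.15*bz,R1),(g1,R1))]
        print(yt,al,sg,[None if q is None else np.round(np.array(q)).astype(int).tolist() for q in (k[0],k[3])],[q is not None for q in k])
E
```

```text
-0.08 30 1 [[-22, 27, -14, -28, -67, -134], [22, 35, -47, 63, -65, 118]] [True, True, True, True]
-0.08 30 -1 [[-22, 27, -14, -28, -67, 46], [22, 35, -47, 63, -65, -62]] [True, True, True, True]
-0.08 38 1 [[-26, 32, -9, -32, -75, -130], [21, 32, -44, 57, -61, 126]] [True, True, True, True]
-0.08 38 -1 [[-26, 32, -9, -32, -75, 50], [21, 32, -44, 57, -61, -54]] [True, True, True, True]
-0.08 45 1 [[-29, 35, -6, -34, -82, -127], [20, 30, -41, 50, -58, 134]] [True, True, True, True]
-0.08 45 -1 [[-29, 35, -6, -34, -82, 53], [20, 30, -41, 50, -58, -46]] [True, True, True, True]
-0.08 52 1 [[-32, 39, -2, -37, -88, -125], [18, 29, -37, 43, -57, 142]] [True, True, True, True]
-0.08 52 -1 [[-32, 39, -2, -37, -88, 55], [18, 29, -37, 43, -57, -38]] [True, True, True, True]
-0.08 60 1 [[-34, 44, 1, -40, -95, -123], [16, 28, -32, 34, -56, 152]] [True, True, True, True]
-0.08 60 -1 [[-34, 44, 1, -40, -95, 57], [16, 28, -32, 34, -56, -28]] [True, True, True, True]
-0.1 30 1 [[-22, 27, -14, -28, -67, -134], [19, 35, -47, 66, -65, 118]] [True, True, True, True]
-0.1 30 -1 [[-22, 27, -14, -28, -67, 46], [19, 35, -47, 66, -65, -62]] [True, True, True, True]
-0.1 38 1 [[-26, 32, -9, -32, -75, -130], [18, 32, -44, 59, -60, 126]] [True, True, True, True]
-0.1 38 -1 [[-26, 32, -9, -32, -75, 50], [18, 32, -44, 59, -60, -54]] [True, True, True, True]
-0.1 45 1 [[-29, 35, -6, -34, -82, -127], [17, 30, -41, 52, -58, 134]] [True, True, True, True]
-0.1 45 -1 [[-29, 35, -6, -34, -82, 53], [17, 30, -41, 52, -58, -46]] [True, True, True, True]
-0.1 52 1 [[-32, 39, -2, -37, -88, -125], [16, 29, -37, 44, -56, 142]] [True, True, True, True]
-0.1 52 -1 [[-32, 39, -2, -37, -88, 55], [16, 29, -37, 44, -56, -38]] [True, True, True, True]
-0.1 60 1 [[-34, 44, 1, -40, -95, -123], [14, 28, -32, 35, -56, 153]] [True, True, True, True]
-0.1 60 -1 [[-34, 44, 1, -40, -95, 57], [14, 28, -32, 35, -56, -27]] [True, True, True, True]
```

```bash
python3 - <<'E'
from b3 import *
g0,R0,g1,R1=regrasp_pose(45,-1,-.08); z0=R0[:,2]
opening(30); robot.goto(g0-.12*z0+.019*z0,R0); line(g0,R0,.12); robot.move_gripper(0); print('w',width())
line(g0+[0,0,.15],R0,.15); print('up',width(),robot.read_finger_force())
away=S@[-.008,0,0]
robot.goto(g1+away+.15*bz+.019*R1[:,2],R1); print('pre',width())
line(g1+away+.03*bz,R1,.15); f0=robot.read_force()[2]; h=.03
while h>.001 and robot.read_force()[2]-f0<2: h-=.003; line(g1+away+h*bz,R1,.08)
print('h',h)
if h<.0035:
    sh=S@[-.0015,0,0]; h+=.001; line(g1+sh+h*bz,R1,.05); f0=robot.read_force()[2]
    while h>-.006 and robot.read_force()[2]-f0<3: h-=.001; line(g1+sh+h*bz,R1,.03)
    print('contact',h,np.round(robot.read_force(),1)); opening(18); robot.dwell(.2)
    line(g1-.08*R1[:,2],R1,.15); line(grasp_pt()+[0,0,.12],R1,.3)
    im,L=look('w7',[(-.0226,17)],at=(.40,-.28,.37)); X,Y,Z=np.moveaxis(L,-1,0); gg=im.astype(int).sum(2)
    m=(Z>.012)&(Z<.125)&(X>-.12)&(X<.06)&(gg>180)&(abs(Y)<.24)
    fit(L[m&(Y<-.04)&(Y>-.15)],'b3'); fit(L[m&(Y>.05)&(Y<.1)],'b2'); fit(L[m&(Y>.12)&(Y<.2)],'b1')
print(robot.read_t())
E
```

```text
w 7.671965430045316
up 7.779989187867219 29.99973177909851
pre 8.117292315398547
h 4.336808689942018e-18
contact 4.336808689942018e-18 [-0.3  0.7  3.5]
b3 352 343 n [-0.904 -0.073  0.422] lean 25.0 size [0.043 0.105] 79.1 ctr [-0.0175 -0.1016  0.0312]
   corner [-0.0186 -0.1574  0.0192]
   corner [-0.0339 -0.0541  0.0043]
   corner [-0.0164 -0.0459  0.0432]
   corner [-0.0011 -0.1492  0.0581]
b2 1261 1211 n [-0.734 -0.008  0.679] lean 42.8 size [0.105 0.051] 81.7 ctr [-0.0156  0.0814  0.0527]
   corner [-0.0483  0.0485  0.017 ]
   corner [-0.0536  0.0992  0.0118]
   corner [0.0171 0.1144 0.0884]
   corner [0.0224 0.0637 0.0935]
b1 1536 1428 n [-0.899 -0.011  0.437] lean 25.9 size [0.1   0.071] 71.8 ctr [-0.01    0.1537  0.0605]
   corner [-0.0255  0.1042  0.0273]
   corner [-0.0359  0.1718  0.0077]
   corner [0.0055 0.2032 0.0937]
   corner [0.0159 0.1355 0.1133]
82.9833
```

```bash
python3 - <<'E'
from fit import *
robot.goto(*best([.40,-.0,.40],[0,1,0]))
im,W=cloud('scene'); L=(W-SO)@S; im2,W2=cloud('top'); L2=(W2-SO)@S
for n,l,i in (('s',L,im),('t',L2,im2)):
    for a in np.arange(-.16,.2,.02):
        m=(abs(l[...,1]-a)<.008)&(abs(l[...,0])<.12)&(l[...,2]>.02)&(l[...,2]<.13)
        if m.sum(): P=l[m]; k=P[:,2].argmax(); print(n,round(a,2),m.sum(),P[k].round(3))
b=cv2.resize(im[180:300,160:320],(800,600),interpolation=cv2.INTER_CUBIC); save(b,'p4.png')
E
```

```text
s -0.16 28 [ 0.118 -0.152  0.068]
s -0.14 32 [ 0.119 -0.135  0.071]
s -0.12 28 [ 0.119 -0.126  0.07 ]
s -0.1 65 [ 0.006 -0.107  0.102]
s -0.08 59 [ 0.006 -0.076  0.102]
s -0.06 59 [ 0.008 -0.065  0.103]
s -0.04 21 [-0.001 -0.046  0.056]
s -0.02 21 [-0.    -0.013  0.055]
s -0.0 19 [0.004 0.001 0.057]
s 0.02 17 [0.001 0.021 0.056]
s 0.04 19 [-0.002  0.036  0.055]
s 0.06 62 [0.01  0.067 0.07 ]
s 0.08 58 [0.023 0.075 0.091]
s 0.1 40 [0.019 0.096 0.088]
s 0.12 33 [0.018 0.115 0.081]
s 0.14 45 [0.015 0.146 0.109]
s 0.16 35 [0.019 0.154 0.107]
s 0.18 37 [0.013 0.173 0.099]
t -0.16 17 [ 0.119 -0.153  0.067]
t -0.14 41 [ 0.119 -0.138  0.074]
t -0.12 31 [ 0.119 -0.121  0.074]
t -0.1 80 [ 0.003 -0.103  0.104]
t -0.08 74 [ 0.006 -0.084  0.102]
t -0.06 59 [ 0.007 -0.058  0.105]
t -0.04 12 [-0.001 -0.041  0.06 ]
t -0.02 14 [-0.004 -0.024  0.055]
t -0.0 14 [-0.001 -0.005  0.054]
t 0.02 13 [-0.001  0.015  0.057]
t 0.04 13 [-0.003  0.046  0.059]
t 0.06 55 [-0.01   0.067  0.063]
t 0.08 104 [0.022 0.078 0.089]
t 0.1 92 [0.018 0.095 0.088]
t 0.12 61 [0.012 0.113 0.083]
t 0.14 43 [0.009 0.148 0.105]
t 0.16 43 [0.013 0.157 0.108]
t 0.18 36 [0.006 0.187 0.101]
```

View pics/p4.png

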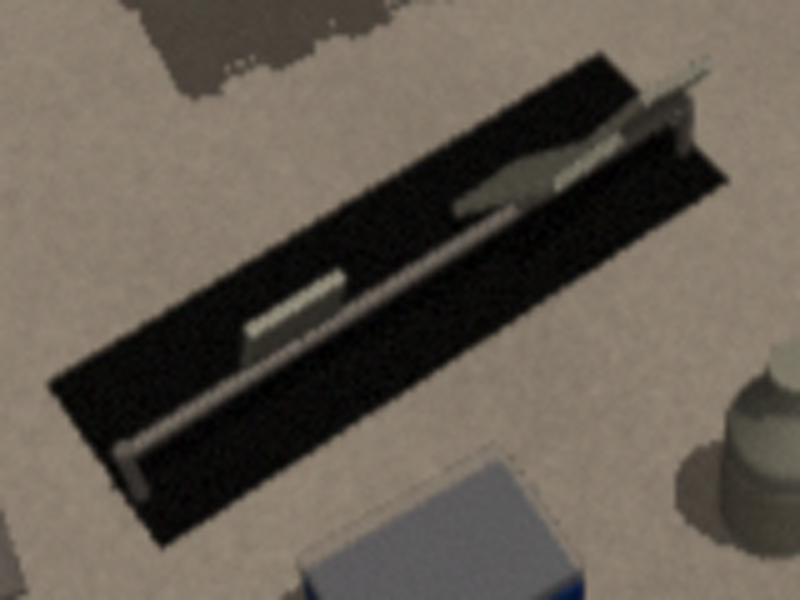

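Board 3 is now right, upright on the rail at (295,315). Board 2, around (530,175), leans far out and is tilted; board 1, around (665,105), is tilted. Next I fit their outlines from the last wrist depth.

```bash
python3 - <<'E'
from fit import *
for f in ('w7','w6'):
    z=np.load(f'pics/{f}.npz'); L=z['L']; im=z['im']; X,Y,Z=np.moveaxis(L,-1,0); gg=im.astype(int).sum(2)
    for nm,n,c in (('b2',[-.734,-.008,.679],[-.0156,.0814,.0527]),('b1',[-.899,-.011,.437],[-.01,.1537,.0605])):
        n=np.array(n)/np.linalg.norm(n); c=np.array(c)
        m=(abs((L-c)@n)<.003)&(Z>.006)&(Z<.125)&(Y>.02)&(Y<.24)&(gg>170)
        k,l,s,_=cv2.connectedComponentsWithStats(m.astype(np.uint8)); m=l==1+s[1:,4].argmax()
        u=np.cross([0,1,0],n)*-1; u/=np.linalg.norm(u); u*=np.sign(u[2]); v=np.cross(u,n); v*=np.sign(v[1])
        P=L[m]-c; q=np.stack([P@v,P@u],1).astype(np.float32); r=cv2.minAreaRect(q)
        print(f,nm,len(q),'size',np.round(r[1],3),'ang',round(r[2],1),'ctr',(c+r[0][0]*v+r[0][1]*u).round(4)); print((c+cv2.boxPoints(r)@np.stack([v,u])).round(3).tolist())
E
```

```text
w7 b2 2117 size [0.1   0.123] ang 72.5 ctr [-0.0232  0.1199  0.0449]
[[-0.043, 0.046, 0.023], [-0.068, 0.164, -0.003], [-0.004, 0.194, 0.067], [0.022, 0.076, 0.093]]
w7 b1 1786 size [0.105 0.124] ang 73.9 ctr [-0.0072  0.1284  0.0657]
[[-0.021, 0.054, 0.036], [-0.037, 0.173, 0.005], [0.007, 0.202, 0.096], [0.023, 0.084, 0.126]]
w6 b2 2671 size [0.101 0.121] ang 72.5 ctr [-0.023   0.1195  0.0452]
[[-0.043, 0.047, 0.023], [-0.068, 0.162, -0.003], [-0.003, 0.192, 0.068], [0.022, 0.077, 0.094]]
w6 b1 2223 size [0.101 0.12 ] ang 72.2 ctr [-0.0062  0.1293  0.0676]
[[-0.019, 0.056, 0.04], [-0.036, 0.171, 0.008], [0.006, 0.202, 0.095], [0.023, 0.087, 0.127]]
```

```bash
cat >> fit.py <<'E'
def push(y,x0,x1,fmax=12):
    g=lambda x,z: st(x,y,z+.019)
    robot.move_gripper(0); p,R=best(g(x0-.03,.2),S[:,1]); robot.goto(p,R); line(g(x0-.03,.008),R,.2); f0=np.array(robot.read_force()); f=0
    for x in np.arange(x0,x1+.0005,.003):
        line(g(x,.008),R,.05); f=(np.array(robot.read_force())-f0)@S[:,0]
        if f<-fmax: break
    print('pushed to',round(x,4),'f',round(f,1)); line(g(x-.025,.008),R,.1); line(g(x-.025,.2),R,.3)
def plane_pts(L,im,ylo,yhi,nm):
    """plane from the band ylo..yhi, then print left and right outline of the board per height"""
    X,Y,Z=np.moveaxis(L,-1,0); gg=im.astype(int).sum(2); m=(Z>.008)&(Z<.125)&(X>-.12)&(X<.06)&(gg>170)
    B=L[m&(Y>ylo)&(Y<yhi)]; c=np.median(B,0)
    for t in (.006,.003,.002): 
        k=B[abs(B[:,0]-np.c_[np.ones(len(B)),B[:,1:]]@np.linalg.lstsq(np.c_[np.ones(len(B)),B[:,1:]],B[:,0],rcond=None)[0])<t]; B=k if len(k)>50 else B
    w=np.linalg.lstsq(np.c_[np.ones(len(B)),B[:,1:]],B[:,0],rcond=None)[0]
    print(nm,len(B),'x=%.4f+%.3f y+%.3f z'%tuple(w),'lean %.1f'%np.degrees(np.arctan(w[2])),'front foot x %.4f'%(w[0]+w[1]*(ylo+yhi)/2+.003*w[2]))
    d=abs(X-(w[0]+w[1]*Y+w[2]*Z))<.003
    for z in np.arange(.01,.12,.01):
        r=Y[m&d&(abs(Z-z)<.003)&(Y>ylo-.08)&(Y<yhi+.08)]
        if len(r)>3: print('   z %.2f y %.3f..%.3f'%(z,r.min(),r.max()))
E
python3 - <<'E'
from fit import *
push(.085,-.08,-.0385)
im,L=look('w8',[(-.03,20)])
plane_pts(L,im,.06,.095,'b2'); plane_pts(L,im,.14,.18,'b1'); print(robot.read_t())
E
```

```text
pushed to -0.041 f -0.3
b2 629 x=-0.0359+-0.004 y+0.427 z lean 23.1 front foot x -0.0349
   z 0.01 y 0.048..0.171
   z 0.02 y 0.046..0.174
   z 0.03 y 0.046..0.174
   z 0.04 y 0.047..0.174
   z 0.05 y 0.046..0.175
   z 0.06 y 0.047..0.175
   z 0.07 y 0.078..0.175
   z 0.08 y 0.134..0.174
   z 0.09 y 0.137..0.175
   z 0.10 y 0.140..0.173
b1 1118 x=-0.0395+0.004 y+0.477 z lean 25.5 front foot x -0.0375
   z 0.01 y 0.060..0.171
   z 0.02 y 0.061..0.174
   z 0.03 y 0.061..0.179
   z 0.04 y 0.060..0.182
   z 0.05 y 0.060..0.186
   z 0.06 y 0.060..0.189
   z 0.07 y 0.078..0.191
   z 0.08 y 0.133..0.198
   z 0.09 y 0.137..0.199
   z 0.10 y 0.140..0.184
   z 0.11 y 0.143..0.149
92.7083
```

```bash
sed -i 's/p,R=best(F+away+(s+.10)\*bz,nn,-bz)/p,R=best(F+away+(s+.20)*bz,nn,-bz)/; s/line(grasp_pt()+.09\*bz,R,.2)/line(grasp_pt()+.09*bz,R,.2); line(grasp_pt()+[0,0,.12],R,.3)/' h.py; grep -n "+.20)\|,.12\],R,.3" h.py
python3 - <<'E'
from fit import *
la=np.radians(25.5); t=np.radians(18.5); eu=np.array([np.sin(la),0,np.cos(la)]); l=np.cos(t)*eu+np.sin(t)*np.array([0,1,0]); n=np.array([np.cos(la),0,-np.sin(la)])
l=S@l;n=S@n; g=st(-.0067,.158,.0583)+.036*l
opening(26); p,R=best(g+.12*l,n,-l); robot.goto(p,R); f0=np.array(robot.read_force()); line(g,R,.12); print('f',np.round(np.array(robot.read_force())-f0,1))
robot.move_gripper(0); print('w',width()); line(g+.06*l,R,.12); line(grasp_pt()+[0,0,.1],R,.2); print('up',width(),robot.read_finger_force())
print(place(.147,.086))
E
```

```text
47:    p,R=best(F+away+(s+.20)*bz,nn,-bz)
60:    opening(26); line(grasp_pt()+.09*bz,R,.2); line(grasp_pt()+[0,0,.12],R,.3); print('  t',robot.read_t()); return True
f [-0.2 -1.  -0.6]
w 8.004525819839891
up 7.671237943561798 29.999575316905975
  at pre-place w 7.8 ff 30.0
  h above nominal 0.0
  contact h 0.0 f [-1.9  1.2 16. ]
  t 104.05
True
```

```bash
python3 - <<'E'
from fit import *
im,L=look('w9',[(-.03,20)],at=(.40,-.36,.40)); scrapers(L@S.T+SO)
plane_pts(L,im,.06,.095,'b2'); plane_pts(L,im,.135,.16,'b1')
im,W=cloud('scene'); l=(W-SO)@S; scrapers(W)
for a in np.arange(-.12,.2,.02):
    m=(abs(l[...,1]-a)<.008)&(abs(l[...,0])<.12)&(l[...,2]>.06)&(l[...,2]<.13)
    if m.sum(): P=l[m]; k=P[:,2].argmax(); print(round(a,2),m.sum(),P[k].round(3))
print(robot.read_t())
E
```

```text
116 [ 0.3705 -0.4093] [0.0076 0.0164] 39.9 z 0.143
264 [ 0.4418 -0.5475] [0.0165 0.008 ] 80.7 z 0.144
207 [ 0.4787 -0.4278] [0.0076 0.0153] 89.1 z 0.151
b2 688 x=-0.0366+0.001 y+0.429 z lean 23.2 front foot x -0.0352
   z 0.01 y 0.047..0.173
   z 0.02 y 0.048..0.174
   z 0.03 y 0.046..0.175
   z 0.04 y 0.046..0.175
   z 0.05 y 0.045..0.175
   z 0.06 y 0.046..0.175
   z 0.07 y 0.047..0.175
   z 0.08 y 0.047..0.175
   z 0.09 y 0.046..0.173
   z 0.10 y 0.047..0.146
b1 389 x=-0.0323+-0.004 y+0.363 z lean 20.0 front foot x -0.0318
   z 0.01 y 0.064..0.176
   z 0.02 y 0.056..0.177
   z 0.03 y 0.056..0.178
   z 0.04 y 0.055..0.176
   z 0.05 y 0.056..0.176
   z 0.06 y 0.056..0.177
   z 0.07 y 0.055..0.178
   z 0.08 y 0.056..0.175
   z 0.09 y 0.055..0.175
   z 0.10 y 0.056..0.146
110 [ 0.3717 -0.4091] [0.0091 0.0172] 53.1 z 0.145
91 [ 0.4812 -0.429 ] [0.0077 0.0158] 85.1 z 0.152
139 [ 0.4432 -0.5487] [0.016  0.0095] 77.5 z 0.142
93 [ 0.5519 -0.4328] [0.0074 0.0159] 83.2 z 0.151
-0.12 5 [ 0.118 -0.117  0.069]
-0.1 39 [ 0.005 -0.103  0.102]
-0.08 36 [ 0.005 -0.072  0.102]
-0.06 34 [ 0.011 -0.058  0.101]
0.04 15 [0.007 0.047 0.097]
0.06 23 [0.011 0.057 0.098]
0.08 24 [0.01  0.082 0.1  ]
0.1 22 [0.011 0.096 0.099]
0.12 33 [0.007 0.127 0.101]
0.14 30 [0.011 0.145 0.101]
0.16 27 [0.008 0.159 0.101]
0.18 8 [0.009 0.177 0.098]
105.75
```

All three boards now stand correctly (tops at z≈0.10, lean 17 to 23°). Next the scrapers.

```bash
cat >> fit.py <<'E'
def pick_scraper(x,y,yaw=-2.8):
    g=np.array([x,y,.118]); opening(24); p,R=best(g+[0,0,.1],rot(yaw)[:,1]); robot.goto(p,R); f0=np.array(robot.read_force())
    line(g,R,.12); print('f',np.round(np.array(robot.read_force())-f0,1)); robot.move_gripper(0); print('w',width(),grasp_pt())
    line(g+[0,0,.07],R,.08); line(g+[0,0,.18],R,.2); print('up',width(),robot.read_finger_force())
E
python3 - <<'E'
from fit import *
pick_scraper(.480,-.4283); print(place(-.002,.11))
im,L=look('w10',[(-.03,20)],at=(.46,-.40,.42)); scrapers(L@S.T+SO); im,W=cloud('scene'); scrapers(W); l=(W-SO)@S
for a in np.arange(-.12,.2,.02):
    m=(abs(l[...,1]-a)<.008)&(abs(l[...,0])<.12)&(l[...,2]>.06)&(l[...,2]<.16)
    if m.sum(): P=l[m]; k=P[:,2].argmax(); print(round(a,2),m.sum(),P[k].round(3))
print(robot.read_t())
E
```

```text
f [ 0.  -0.1 -0.8]
w 8.068868607629138 [ 0.48025013 -0.42839763  0.11858385]
up 7.783914931446043 29.99956637620926
  at pre-place w 7.9 ff 30.0
  h above nominal 0.0
  contact h 0.0 f [-0.1  0.6  3.1]
  t 117.35
True
75 [ 0.3707 -0.4096] [0.0073 0.0145] 45.0 z 0.143
204 [ 0.4422 -0.5481] [0.0168 0.0089] 70.9 z 0.143
164 [ 0.5488 -0.4326] [0.0162 0.0072] 0.1 z 0.151
111 [ 0.3723 -0.4109] [0.0097 0.0146] 32.5 z 0.143
138 [ 0.4434 -0.5478] [0.0176 0.0091] 79.1 z 0.144
94 [ 0.5508 -0.4326] [0.0076 0.0167] 82.1 z 0.15
-0.12 5 [ 0.119 -0.126  0.07 ]
-0.1 39 [ 0.006 -0.098  0.104]
-0.08 36 [ 0.013 -0.077  0.102]
-0.06 35 [ 0.007 -0.061  0.104]
0.0 42 [0.023 0.002 0.139]
0.04 16 [0.011 0.047 0.097]
0.06 27 [0.008 0.053 0.099]
0.08 25 [0.01  0.086 0.101]
0.1 23 [0.009 0.094 0.098]
0.12 31 [0.008 0.119 0.101]
0.14 28 [0.007 0.134 0.101]
0.16 28 [0.007 0.163 0.102]
0.18 8 [0.008 0.173 0.1  ]
118.7
```

```bash
python3 - <<'E'
from fit import *
pick_scraper(.549,-.4322); print(place(-.148,.11))
robot.goto(*best([.45,.08,.40],C[:,0]))
im,W=cloud('scene'); l=(W-SO)@S; scrapers(W)
for a in np.arange(-.18,.2,.02):
    m=(abs(l[...,1]-a)<.008)&(abs(l[...,0])<.12)&(l[...,2]>.08)&(l[...,2]<.16)
    if m.sum(): P=l[m]; k=P[:,2].argmax(); print(round(a,2),m.sum(),P[k].round(3))
lc=(W-CO)@C; m=(abs(lc[...,1])<.04)&(lc[...,0]>-.1)&(lc[...,0]<.2)&(lc[...,2]>.152)&(lc[...,2]<.175); print('handle',np.median(lc[m],0).round(3))
print(robot.read_t())
E
```

```text
f [-0.7  0.2 -0.3]
w 7.929097999087256 [ 0.5492791  -0.43230531  0.11868863]
up 8.258083968603195 29.997315108776093
  at pre-place w 7.8 ff 30.0
  h above nominal 0.0
  contact h 0.0 f [-0.3  1.4  3.3]
  t 130.3417
True
110 [ 0.3726 -0.4101] [0.007  0.0161] 48.4 z 0.143
137 [ 0.4437 -0.5485] [0.0174 0.0106] 67.2 z 0.144
-0.16 19 [ 0.02  -0.155  0.139]
-0.14 30 [ 0.019 -0.143  0.14 ]
-0.1 28 [ 0.005 -0.097  0.102]
-0.08 25 [ 0.005 -0.088  0.102]
-0.06 26 [ 0.005 -0.057  0.102]
-0.0 37 [ 0.02  -0.002  0.14 ]
0.04 8 [0.013 0.046 0.1  ]
0.06 21 [0.01  0.055 0.099]
0.08 20 [0.009 0.086 0.1  ]
0.1 16 [0.01 0.1  0.1 ]
0.12 21 [0.006 0.128 0.101]
0.14 19 [0.007 0.134 0.101]
0.16 18 [0.009 0.155 0.1  ]
0.18 5 [0.006 0.175 0.1  ]
handle [ 0.131 -0.002  0.161]
131.8167
```

Both scrapers are placed. Now the lid.

```bash
python3 - <<'E'
from fit import *
s=np.array([.42783,.27407,.149]); at=lambda d,z=0: s+C@[d,0,z]
opening(60); p,R=best(at(.19,.1),C[:,0]); robot.goto(p,R); line(at(.19),R,.12); robot.move_gripper(0); print('w',width())
f0=np.array(robot.read_force()); line(at(.004),R,.1); d=.004; f=0
while d>-.008 and f<10: d-=.001; line(at(d),R,.03); f=(np.array(robot.read_force())-f0)@C[:,0]
print('shut d',d,'f',f,'w',width())
opening(50); line(at(d,.1),R,.15)
robot.goto(*best([.45,.15,.40],C[:,0])); robot.dwell(.5)
im,W=cloud('scene'); lc=(W-CO)@C; m=(abs(lc[...,1])<.04)&(lc[...,0]>-.1)&(lc[...,0]<.2)&(lc[...,2]>.152)&(lc[...,2]<.175); print('handle',np.median(lc[m],0).round(3))
save(cv2.resize(im[100:350,60:480],(800,476)),'end.png'); print(robot.read_t())
E
```

```text
w 14.1677915786319
shut d -0.001 f 10.8996431479123 w 13.80698600606849
handle [-0.058 -0.004  0.161]
141.8
```

View pics/end.png

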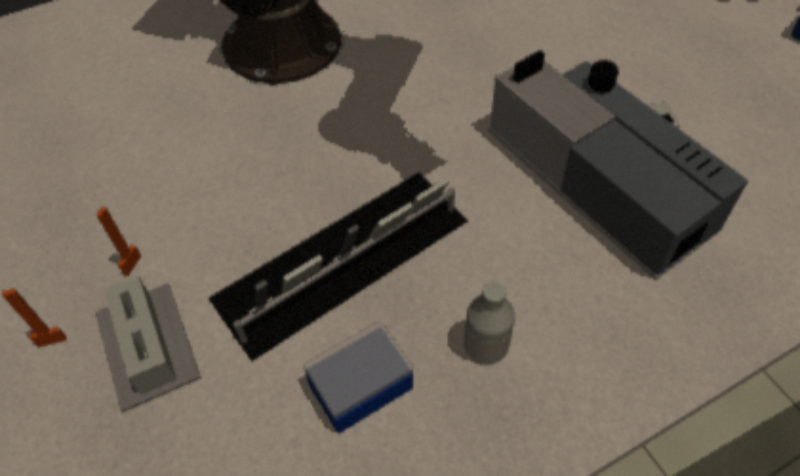

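The picture shows three boards at (305,270), (393,218) and (432,192) and two scrapers at (262,293) and (348,243) leaning on the rail. The lid is shut with its handle at (528,65), the holder is empty, and the bystanders and orange look-alikes are where they were.

```bash
python3 -c "
from rig import robot
print(robot.job_done())"
```

```text
the job is handed in; nothing more can be done
None
```

The job is handed in at about 142 s: three boards and two scrapers lean on the rail and the lid is fully shut (the catch was not holding it); while carrying I knocked the placed boards out of position and had to re-set all three, and the bottle, tip box, timer and orange look-alikes were left alone.

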